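# Put a vial away in the pedal-lid dark box

### The job

Put the loose vial that stands on the bench away in the dark box. Open the box with its sprung pedal: press it down until you feel the stop, slide it left in its L-shaped slot and let it up under the catch, so that the lid stays open by itself; then stand the vial in the empty middle well, set down and not dropped. Finally press the pedal off the catch, slide it back to the right and ease it up slowly so that the lid shuts without slamming; never touch the lid, never push the pedal with more than 22 N, and leave the other things where they are.

Things in the scene. Friction and masses are not known exactly. Their poses are not given: they have to be found in the camera images.
- dark_box: fixed light-tight vial box, 132 x 160 mm, white, grey hood lid (shut top z 135 mm). Origin under its centre on the bench; the -x side is the front with the pedal, +y is 'left'. Deck and rim z 84 mm; three wells 18 mm wide, 15 mm deep, at x -35 mm, y -42, 0, +42 mm; the outer two hold vials (tops at z 123 mm). Lid hinge at x +69, z 85 mm along y; hood 134 mm long, 164 wide, 50 deep.
- well_m (a point): centre of the floor of the empty middle well (z 69 mm, 15 mm below the deck top); the next wells are 42 mm to either side along the box's y
- lid (a joint): angle of the hood lid in rad: 0 shut, grows as it opens. Linked to the pedal by a slightly springy rod: it rises about 0.033 rad per mm that the pad goes down (lags up to 0.1 rad). Held on the catch it stands at 1.4 to 2.2 rad, behind the wells, leaving 80 mm free behind the middle well.
- pedal: steel lever pedal before the box's front; origin: centre of the pad's top, at rest 145 mm before the box's origin in -x, y 0, z 88 mm. Pad 46 x 50 mm, side rims 4 mm high, front edge up 0.27 rad at rest. Spring: 5 N at the top to 7 N at the bottom; let go, it flies up. It pivots 165 mm behind the pad, so the pad drifts 10 mm to -x going down. At the bottom it also slides 19 mm to the box's +y.
- slot (a point): foot of the L-shaped slot in the aluminium gate plate at the box's front, in which the pedal's 10 mm round rod runs (given for a plate in mid setting). The plate's height is set by hand and not known: the rubber stop halts the pad's centre anywhere from 12 to 36 mm above the bench. The stop gives 1 mm per 9 N at the pad. Only within 2 mm of it (at the pad) does the rod pass under the catch's nose.
- catch (a point): centre of the catch pocket, left (+y) of the slot's foot (mid setting). The nose is 4 mm wide and 2.5 mm deep at the pocket's right end. Pedal slid 15 to 19 mm left (19 is the end) and let up 4 to 8 mm at the pad: it hangs behind the nose by itself. To free it: press down to the stop again, slide it right by 19 mm to the end, still pressed, then let it up. Sliding takes 3 to 6 N.
- vial_center (a point): the loose glass vial with black screw cap, 15 mm across, 54 mm tall, about 20 g, standing on the bench; this point is half-way up (27 mm above its foot), z along the vial. Grip its upper third, about 40 mm above the foot, so that the fingertips stay above the deck.
- stored_right: a like vial standing in the well on the box's -y side; leave it. Origin at its foot.
- stored_left: a like vial standing in the well on the box's +y side; leave it. Origin at its foot.
- dish: glass petri dish, 60 mm across, 14 mm high, flat on the bench; bystander. Origin under its centre.
- rack: blue vial rack, 50 x 130 x 29 mm, on the bench; bystander. Origin under its centre.

How it is judged:
On the way, in this order (a step that is already met when the one before it is completed fails the run):
1. the lid is held open by the pedal's catch, the robot off the pedal (value of joint lid above 1.2 rad and contact force between each of the fingers, the arm and pedal below 0.1 N), for 0.3 s.
2. the vial stands in the middle well, released, the lid still open (horizontal distance between vial_center and well_m below 0.006 m and z of vial_center in the frame of dark_box below 0.1 m and angle between vial_center's own z axis and vertical below 0.15 rad and value of joint lid above 1.2 rad and contact force between each of the fingers, the arm and vial below 0.1 N), for 0.2 s.
At the end, for the whole second after the job is handed in: The lid is shut (within 0.04 rad) with the pedal up, and the loose vial stands in the middle well: within 6 mm of its centre, fully down (within 4 mm), upright within 0.15 rad, at rest; the two stored vials still stand in their wells (value of joint lid below 0.04 rad and horizontal distance between vial_center and well_m below 0.006 m and z of vial_center in the frame of dark_box below 0.1 m and angle between vial_center's own z axis and vertical below 0.15 rad and linear speed of vial below 0.02 m/s and horizontal distance between each of stored_right, stored_left and well_m below 0.05 m); the robot touches nothing.
It fails at once if the robot pushes the pedal with more than 22 N (contact force between any of the fingers, the arm and pedal above 22 N).
It fails at once if the lid slams: it falls faster than 4 rad/s in the last 0.35 rad (value of joint lid below 0.35 rad and velocity of joint lid below -4 rad/s).
It fails at once if the robot touches the lid with more than 2 N (contact force between any of the fingers, the arm and lid above 2 N).
It fails at once if the vial is dropped into its well from more than 15 mm up (horizontal distance between vial_center and well_m below 0.02 m and z of vial_center in the frame of dark_box above 0.114 m and contact force between the fingers and vial below 0.02 N).
It fails at once if a stored vial is moved by more than 15 mm, or the dish or the rack by more than 30 mm (distance of any of stored_right, stored_left from where it was at the start of the episode above 0.015 m or distance of any of dish, rack from where it was at the start of the episode above 0.03 m).
It also fails if it takes over 70 s, if anything falls off the work surface, if the arm or the gripper's body presses on something with over 40 N, if the wrist force passes 120 N, or if a joint passes its speed limit or range.

### The arm

A 6-joint arm with a two-finger parallel gripper is mounted at the origin on a cart in front of the work surface, level with it; the furniture and walls round the work are solid. World frame = base frame: x ahead of the robot, y to its left, z up, the work surface at z = 0. Lengths are in m, angles in rad, forces in N, time in s.
With the tool pointing down it reaches from about 0.275 to 0.825 m from the base axis. Payload 5.2 kg.
Tool frame: the origin (TCP) lies midway between the tips of the shut fingers; the grasp point (between the pads) lies 19 mm behind it; z points along the fingers, y is the line along which they close (so a half turn about z gives the same grasp; the last joint's range is limited). The gripper opens to 93 mm and grips with 3 to 60 N. Pads are 15 mm wide; open, the fingers measure 128 mm over their backs; the gripper's body (75 mm by 188 mm) begins 65 mm behind the grasp point.
Start: joints at [-1.447, 0.259, 1.535, -0, 1.348, -0.203], TCP at [0.177, -0.521, 0.219] pointing down, gripper open.
Joint ranges: [-3.14, 3.14], [-0.91, 2.08], [0.19, 2.58], [-1.22, 4.36], [0.22, 2.71], [-3.12, 3.12]. Speed limits (rad/s): [2.57, 2.57, 3.14, 3.14, 3.14, 3.14].

### API

Orientations are given as a unit quaternion [w, x, y, z].
In Python, from plant import robot gives the robot as it stands.
- The arm moves only by the shell command python3 -m inch 'ROWS' [OPENING] [FORCE]. ROWS is a JSON object of lists of equal length, an entry for each row: "xyz": the shift along the world's x, y, z in mm, a list of three; "turn": the turn, a rotation vector about the world's x, y, z in degrees, a list of three. In form: {"xyz": [[tx, ty, tz], ...], "turn": [[wx, wy, wz], ...]}. A call has 1 to 10 rows; each row shifts and turns the commanded pose from where the row before left it; what a row does not reach is not made up. A row lasts 1/8 s, in which the tool goes at most 62.5 mm and 10.7 degrees, less where a joint would pass 70% of its speed; a pose out of reach is approached as far as the arm can. A call with a gripper value outside its range is refused whole. OPENING is the closure, from 0 (fully open) to 1 (shut), set as the call begins (- or left out, the last holds). The fingers move at their own pace and stop on an object; FORCE is the grip in N (left out, the last holds). Time passes only in rows, so rows that do not move let the fingers close. It gives the time, the measured TCP pose, the force, the opening and the grip force at its end, in the units of the state.
- robot.sense(): the state, without advancing time (a new reading comes with each control period).
- robot.snapshot(name): name is "side" or "top" or "wrist"; returns the picture (384x512x3 uint8, red, green, blue); there is no depth.
- robot.camera_model(name): a dict with "fx", "fy", "cx", "cy" (pixels), "k1" (the pictures are not rectified: a ray, as slopes to the right and down, at radius r is drawn at 1 + k1 r^2 times it, then the intrinsics apply), "R" (3x3) and "t" (3): a world point X has camera coordinates R X + t. Camera axes: x right, y down, z forward; pixel columns grow to the right and rows downward; lengths in m; the calibration is good to about 2 mm. A picture is of the moment at which its call begins: read the wrist's pose just before it. camera_model takes no time and is no camera call; for the wrist camera it gives the pose at the moment of the call.
- robot.finish_job(): hands the job in; it is judged then, once.
Trained networks look in the newest picture that a camera, given by its name, has taken for a name from the list of things; names that differ only in an ending like _2 or _b are one class to them, and where a whole thing is asked for, a point or a joint stands for the part that bears it (a point fixed in the world has none). Each returns a list of dicts, best first, with "score" (0 to 1); they miss things now and then, are a little off and sometimes report something else, mostly with a low value. They report only what shows in the picture. A call takes as long as a camera call.
- robot.regions_of(camera, name): "mask" (384x512 bool, what is visible of it) and "extent" ([left, top, right, bottom] in pixels, round what is visible of it).
The state is a dict: "time": time; "joints": joint angles; "qvel": joint speeds; "tau": joint torques, N m; "tool_pos": TCP position; "orientation": TCP orientation; "contact_force": force on the tool from outside, world axes, zero at the start; "torque": the same for the moment, N m; "finger_gap": finger opening in m; "grasp_force": force on a finger pad.
Only numpy, scipy, OpenCV 4.12 (cv2) and the standard library are available. Lean on these libraries where they do the work, as an engineer would, in place of code of your own. Each camera call takes 0.05 s, during which the arm holds its last target. There are 200 camera calls.

## Working session

There is one attempt and no reset: what is moved stays moved. The work goes in short steps, Python scripts to look and compute and a shell command to move; the robot and the scene stay as the last step left them, time stands still between calls to the robot, and variables do not carry over. Pictures are saved under pics/ and viewed, at most 10 in all, crops included, and the job is handed in when it is done.

```bash
mkdir -p pics; ls; cat > h.py <<'E'
from plant import robot
import numpy as np, cv2
def snap(n,f=None):
    m=robot.camera_model(n); im=robot.snapshot(n)
    if f: cv2.imwrite('pics/'+f,im[:,:,::-1])
    return im,m
def ray(m,uv):
    d=np.array([(uv[0]-m['cx'])/m['fx'],(uv[1]-m['cy'])/m['fy']]); s=d.copy()
    for _ in range(20): s=d/(1+m['k1']*(s@s))
    R=np.array(m['R']);t=np.array(m['t'])
    v=R.T@np.array([s[0],s[1],1]); return -R.T@t, v/np.linalg.norm(v)
def onz(m,uv,z):
    c,v=ray(m,uv); return c+v*(z-c[2])/v[2]
def proj(m,X):
    p=np.array(m['R'])@np.array(X)+np.array(m['t']); s=p[:2]/p[2]; s=s*(1+m['k1']*(s@s))
    return np.array([m['fx']*s[0]+m['cx'],m['fy']*s[1]+m['cy']])
def tri(rs):
    A=0;b=0
    for c,v in rs:
        P=np.eye(3)-np.outer(v,v);A=A+P;b=b+P@c
    return np.linalg.solve(A,b)
E
python3 - <<'E'
from h import *
print(robot.sense())
a,ma=snap('side');b,mb=snap('top')
cv2.imwrite('pics/st_side.png',a[:,:,::-1]);cv2.imwrite('pics/st_top.png',b[:,:,::-1])
for c,m in(('side',ma),('top',mb)):
    print(c,{k:np.round(v,3).tolist() for k,v in m.items()})
    for n in('dark_box','lid','pedal','vial_center','dish','rack'):
        for r in robot.regions_of(c,n)[:2]:
            ys,xs=np.nonzero(r['mask']); print(n,round(r['score'],2),r['extent'],xs.mean().round(1),ys.mean().round(1),len(xs))
E
```

```text
pics
{'time': 0.0, 'joints': array([-1.44679690e+00,  2.59344829e-01,  1.53608650e+00, -1.16423074e-07,
        1.34799702e+00, -2.02795182e-01]), 'qvel': array([ 0.0002415 , -0.00054151, -0.00082808,  0.00026714, -0.00023775,
       -0.00154429]), 'tau': array([ 1.07072817e-04, -4.37306356e+01, -2.84000498e+01,  7.16778031e-02,
        4.09558020e-02, -1.10281733e-04]), 'tool_pos': array([ 0.17651012, -0.5203259 ,  0.21781536]), 'orientation': array([-9.17138660e-04,  9.86679917e-01,  1.62671137e-01,  3.60952184e-05]), 'contact_force': array([-0.12419242,  0.49154138, -1.26791717]), 'torque': array([-0.00351186,  0.00213696,  0.01595018]), 'grasp_force': 0.0, 'finger_gap': 0.09281837161760773}
side {'fx': 370.511, 'fy': 370.511, 'cx': 256.358, 'cy': 193.119, 'k1': -0.023, 'R': [[0.92, 0.391, -0.016], [0.295, -0.719, -0.629], [-0.258, 0.574, -0.777]], 't': [-0.525, -0.022, 0.983]}
dark_box 0.57 [224.6, 101.3, 321.3, 188.9] 282.2 141.9 4931
lid 0.83 [251.3, 101.2, 323.6, 166.0] 286.5 132.9 3232
pedal 0.7 [226.7, 110.9, 252.0, 132.6] 237.2 124.6 359
pedal 0.26 [222.9, 211.4, 231.3, 225.4] 226.2 219.4 55
vial_center 0.53 [225.6, 211.7, 230.0, 226.3] 226.6 219.4 49
dish 0.81 [278.4, 229.8, 307.2, 247.7] 296.9 238.1 340
rack 0.98 [124.4, 254.7, 169.2, 317.6] 143.9 279.7 1278
top {'fx': 435.4, 'fy': 435.4, 'cx': 251.48, 'cy': 186.416, 'k1': -0.136, 'R': [[-0.02, -0.999, -0.029], [-0.984, 0.025, -0.177], [0.178, 0.026, -0.984]], 't': [0.12, 0.512, 1.252]}
dark_box 0.62 [151.1, 157.6, 213.2, 245.8] 182.1 187.2 3400
lid 0.8 [151.6, 156.8, 211.6, 209.1] 181.1 181.1 2896
pedal 0.89 [173.8, 207.0, 190.6, 244.5] 181.3 230.1 377
pedal 0.58 [254.4, 138.8, 270.7, 161.0] 262.3 150.0 320
dish 0.7 [251.7, 137.2, 269.9, 159.3] 262.2 150.1 300
rack 0.92 [315.5, 216.8, 362.6, 244.5] 339.3 230.1 702
```

View pics/st_side.png

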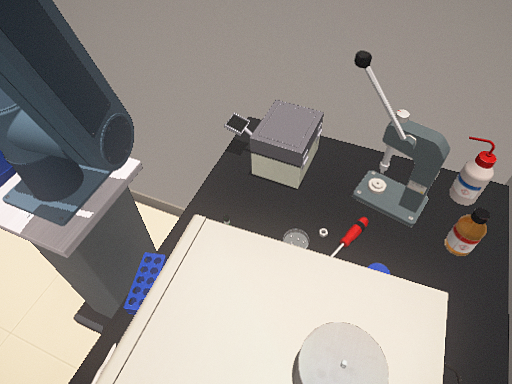

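View pics/st_top.png

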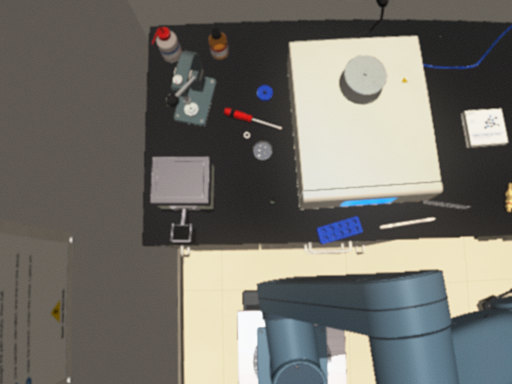

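The side view shows the box at (285,145) with the pedal at (237,124), and a small vial at (227,219). In the top view the box is at (182,182), the pedal pad at (181,232), and a dot, probably the vial, at (272,202).

```bash
python3 - <<'E'
from h import *
mt=robot.camera_model('top');ms=robot.camera_model('side')
t=cv2.imread('pics/st_top.png');s=cv2.imread('pics/st_side.png')
c1=cv2.resize(t[140:255,140:290],None,fx=5,fy=5,interpolation=cv2.INTER_CUBIC)
c2=cv2.resize(s[95:235,215:330],None,fx=4,fy=4,interpolation=cv2.INTER_CUBIC)
c2=cv2.copyMakeBorder(c2,0,575-560 if 1 else 0,0,0,cv2.BORDER_CONSTANT)
cv2.imwrite('pics/c1.png',c1);cv2.imwrite('pics/c2.png',c2)
print('vial top ray z.027',onz(mt,(272,202),.054),onz(ms,(226.6,219.4),.027))
print('tri vial',tri([ray(mt,(272,202)),ray(ms,(226.6,219.4))]))
print('pedal',onz(mt,(181.3,232),.088),onz(ms,(237.5,124),.088))
for uv in((151,157),(209,157),(209,203),(151,203)):print(onz(mt,uv,.135))
print('dish',onz(mt,(262,150),.007),'rack',onz(mt,(339,230),.029))
E
```

```text
vial top ray z.027 [0.46565319 0.0486672  0.054     ] [0.47221658 0.05298743 0.027     ]
tri vial [0.47119539 0.04980909 0.02928078]
pedal [0.38006045 0.31097488 0.088     ] [0.38614812 0.30777994 0.088     ]
[0.59172039 0.39159104 0.135     ]
[0.58668657 0.22462527 0.135     ]
[0.45540381 0.22486701 0.135     ]
[0.45900718 0.38856082 0.135     ]
dish [0.63715605 0.07429194 0.007     ] rack [ 0.38005773 -0.14906804  0.029     ]
```

View pics/c1.png

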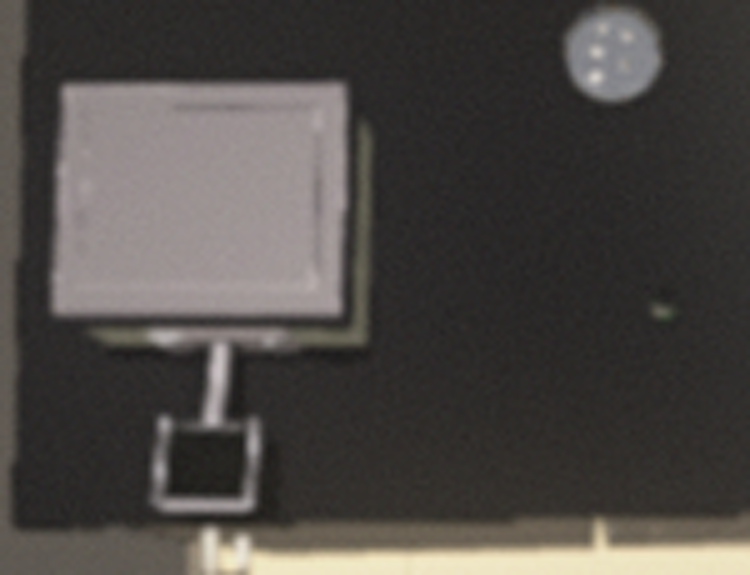

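View pics/c2.png

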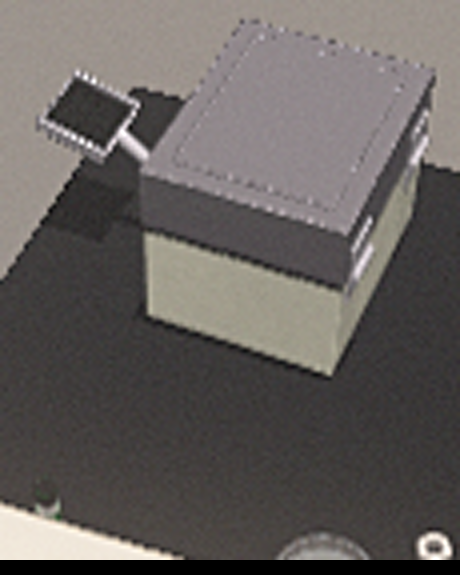

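```bash
python3 - <<'E'
from h import *
mt=robot.camera_model('top');ms=robot.camera_model('side')
print('corner bench L',onz(mt,(143,245),0),onz(mt,(150,25),0))
for uvt,uvs in(((302,192),(203,217)),((290,42),(447,295))):print('instr',tri([ray(mt,uvt),ray(ms,uvs)]))
print(onz(mt,(302,206),0))
cs=lambda *p:[onz(mt,(140+x/5,140+y/5),.135).round(4) for x,y in p]
print(cs((62,83),(347,83),(343,315),(53,315)))
for f in (.1,.3): print('wall?',proj(mt,(.4,.43,f)),proj(mt,(.6,.43,f)),proj(ms,(.6,.43,f)))
# pedal triang: pad corners
T=[(160,420),(258,420),(255,508),(152,503)]; S=[(138,100),(98,158),(40,120),(82,72)]
for a,b in zip(T,S):
    print(tri([ray(mt,(140+a[0]/5,140+a[1]/5)),ray(ms,(215+b[0]/4,95+b[1]/4))]).round(4))
print('wrist', {k:np.round(v,3).tolist() for k,v in robot.camera_model('wrist').items()})
E
```

```text
corner bench L [0.34871546 0.44715516 0.        ] [1.09702422e+00 4.48117249e-01 2.22044605e-16]
instr [ 0.4757677  -0.03315359  0.15223275]
instr [ 0.92977837 -0.01723594  0.14687159]
[ 0.4587144  -0.04408234  0.        ]
[array([0.5928, 0.3875, 0.135 ]), array([0.5878, 0.2235, 0.135 ]), array([0.4554, 0.226 , 0.135 ]), array([0.459 , 0.3897, 0.135 ])]
wall? [139.62196069 225.38623444] [141.33260255 157.55474715] [328.20016222 112.43890912]
wall? [116.52312431 217.95060053] [119.4766995  138.30012201] [339.77841361  42.78555536]
[0.4053 0.3403 0.0819]
[0.4033 0.2828 0.0773]
[0.3555 0.2851 0.0912]
[0.359  0.3448 0.088 ]
wrist {'fx': 296.606, 'fy': 296.606, 'cx': 260.557, 'cy': 192.835, 'k1': -0.074, 'R': [[0.32, -0.948, -0.0], [-0.905, -0.305, 0.298], [-0.282, -0.095, -0.955]], 't': [-0.55, -0.034, 0.392]}
```

```bash
python3 -m inch '{"xyz":[[8,41,3],[8,41,3],[8,41,3],[8,41,3],[8,41,3],[8,41,3],[8,41,3],[8,41,3],[8,41,3],[8,41,3]],"turn":[[0,0,8],[0,0,8],[0,0,8],[0,0,8],[0,0,8],[0,0,8],[0,0,8],[0,0,8],[0,0,8],[0,0,8]]}' 1
python3 -m inch '{"xyz":[[14,41,3],[14,41,3],[14,41,3],[14,41,3],[14,41,3],[14,41,3],[14,41,2],[14,41,0],[14,41,0],[14,41,0]],"turn":[[0,0,8],[0,0,8],[0,0,8],[0,0,8],[0,0,8],[0,0,8],[0,0,8],[0,0,8],[0,0,8],[0,0,8]]}'
python3 -m inch '{"xyz":[[0,0,0],[0,0,0]],"turn":[[0,0,0],[0,0,0]]}'
python3 - <<'E'
from h import *
im,m=snap('wrist','w1.png'); mm=lambda uv:None
import pickle; pickle.dump(m,open('w1.pkl','wb'))
s=robot.sense();print(s['time'],s['tool_pos'],s['orientation'],s['contact_force'],s['finger_gap'])
for n in('pedal','dark_box','lid'):
    for r in robot.regions_of('wrist',n)[:2]:
        ys,xs=np.nonzero(r['mask']);print(n,r['score'],r['extent'],xs.mean(),ys.mean())
E
```

```text
time: 1.95
tool_pos: [0.2566, -0.1097, 0.249]
orientation: [0.001, 0.65, 0.76, 0.0]
contact_force: [0.4, -0.5, -0.4]
finger_gap: 0.0015
grasp_force: 0.0
time: 3.2
tool_pos: [0.3968, 0.3007, 0.2687]
orientation: [0.0, 0.009, 1.0, 0.0]
contact_force: [0.6, -0.9, -0.0]
finger_gap: 0.0007
grasp_force: 0.0
time: 3.45
tool_pos: [0.3961, 0.2986, 0.2684]
orientation: [-0.0, 0.012, 1.0, -0.0]
contact_force: [1.1, -0.1, -0.1]
finger_gap: 0.0005
grasp_force: 0.0
3.5 [0.39617269 0.29830851 0.26860021] [-1.92923470e-04  1.18285695e-02  9.99929976e-01 -3.02633276e-04] [-0.17829575 -0.41417314 -0.73005933] 0.0004419060632861835
pedal 0.89 [246.7, 139.8, 297.4, 214.1] 270.29157070474434 162.85997236296637
pedal 0.24 [197.3, 141.1, 343.0, 331.8] 272.8221937139192 215.27876844130853
dark_box 0.91 [196.8, 139.0, 345.3, 338.1] 272.70001230466346 216.00566014519504
dark_box 0.43 [196.6, 218.2, 344.1, 333.8] 275.5672799822656 242.14697406340056
lid 0.96 [196.2, 221.3, 342.8, 332.8] 274.6415175684415 242.6678163397284
```

View pics/w1.png

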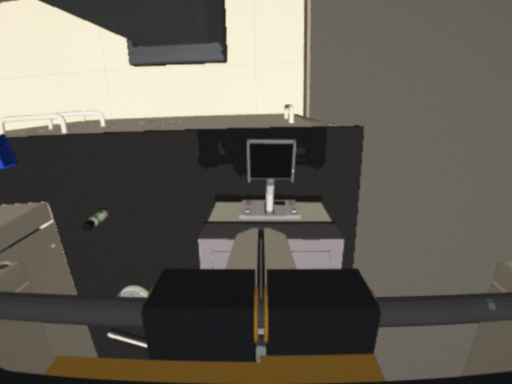

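The wrist picture (robot side at the top) shows the pedal pad at (271,161) with its rod going down to the gate plate at (270,208). The lid front is below that at y≈225, and the loose vial is at left, with its cap at (88,224) and its foot at (105,212).

```bash
python3 - <<'E'
from h import *
import pickle; m=pickle.load(open('w1.pkl','rb'))
print('pad corners',[onz(m,p,z).round(4).tolist() for p,z in(((248,140),.094),((295,140),.094),((292,182),.082),((249,182),.082),((271,161),.088))])
print('rod/plate',onz(m,(270,205),.06))
print('rod line', onz(m,(270,185),.085),onz(m,(270,210),.08))
print('vial cap',onz(m,(88,224),.05),'foot',onz(m,(105,212),.003))
mt=robot.camera_model('top');ms=robot.camera_model('side')
print(tri([ray(m,(96,218)),ray(mt,(272,202)),ray(ms,(226.6,219.4))]))
print('lid edge', onz(m,(201,236),.135),onz(m,(342,236),.135))
# predicted vial sil
for X in((.4707,.0505,0),(.4707,.0505,.054)):print(proj(m,X),proj(mt,X),proj(ms,X))
E
```

```text
pad corners [[0.3553, 0.2852, 0.094], [0.3566, 0.3388, 0.094], [0.4094, 0.3368, 0.082], [0.4082, 0.284, 0.082], [0.3815, 0.3112, 0.088]]
rod/plate [0.44661348 0.30985542 0.06      ]
rod line [0.41177783 0.3096339  0.085     ] [0.44623378 0.30926671 0.08      ]
vial cap [0.47338274 0.04760166 0.05      ] foot [0.47281179 0.0494572  0.003     ]
[0.47151812 0.04954128 0.03026317]
lid edge [0.45459601 0.2308905  0.135     ] [0.45852952 0.38770116 0.135     ]
[106.30349969 210.07923273] [271.05964381 202.88084873] [226.46600051 226.42758365]
[ 88.03063341 223.34081418] [271.33145309 200.32093708] [224.60281924 213.25887264]
```

```bash
python3 -m inch '{"xyz":[[-4,3,-35],[-4,3,-35],[-4,3,-35],[-3,3,-35],[0,0,-10],[0,0,-6],[0,0,-2],[0,0,0]],"turn":[[0,0,0],[0,0,0],[0,0,0],[0,0,0],[0,0,0],[0,0,0],[0,0,0],[0,0,0]]}' 1
python3 -m inch '{"xyz":[[0,0,-3],[0,0,-3],[0,0,-3],[0,0,-3],[0,0,-3],[0,0,-3],[0,0,0]],"turn":[[0,0,0],[0,0,0],[0,0,0],[0,0,0],[0,0,0],[0,0,0],[0,0,0]]}'
```

```text
time: 4.65
tool_pos: [0.3823, 0.3113, 0.1116]
orientation: [0.001, 0.011, 1.0, 0.0]
contact_force: [-0.5, 0.4, 0.2]
finger_gap: 0.0004
grasp_force: 0.0
time: 5.52
tool_pos: [0.3814, 0.311, 0.0923]
orientation: [-0.0, 0.011, 1.0, -0.0]
contact_force: [0.3, 0.4, 0.4]
finger_gap: 0.0005
grasp_force: 0.0
```

```bash
python3 -m inch '{"xyz":[[0,0,-3],[0,0,-3],[0,0,-3],[-0.5,0,-4],[-0.5,0,-4],[-0.5,0,-4],[0,0,0]],"turn":[[0,0,0],[0,0,0],[0,0,0],[0,0,0],[0,0,0],[0,0,0],[0,0,0]]}'
python3 -m inch '{"xyz":[[-1,0,-4],[-1,0,-4],[-1,0,-4],[-1,0,-4],[-1,0,-4],[-0.5,0,-3],[0,0,0]],"turn":[[0,0,0],[0,0,0],[0,0,0],[0,0,0],[0,0,0],[0,0,0],[0,0,0]]}'
```

```text
time: 6.4
tool_pos: [0.3795, 0.3111, 0.0714]
orientation: [-0.001, 0.011, 1.0, -0.0]
contact_force: [-3.2, 0.3, 5.0]
finger_gap: 0.0005
grasp_force: 2.4
time: 7.28
tool_pos: [0.3758, 0.3115, 0.0491]
orientation: [0.001, 0.011, 1.0, 0.0]
contact_force: [0.6, 0.3, 6.7]
finger_gap: 0.0007
grasp_force: 3.0
```

```bash
python3 -m inch '{"xyz":[[-0.5,0,-3],[-0.5,0,-3],[-0.5,0,-2],[0,0,0]],"turn":[[0,0,0],[0,0,0],[0,0,0],[0,0,0]]}'
for i in 1 2; do python3 -m inch '{"xyz":[[-0.3,0,-1],[0,0,-1],[0,0,0]],"turn":[[0,0,0],[0,0,0],[0,0,0]]}' | grep -E 'tool|contact'; done
```

```text
time: 7.78
tool_pos: [0.3751, 0.3117, 0.0414]
orientation: [0.002, 0.011, 1.0, 0.001]
contact_force: [1.0, -0.4, 7.1]
finger_gap: 0.0005
grasp_force: 3.3
tool_pos: [0.375, 0.3117, 0.0396]
contact_force: [1.7, -0.2, 6.7]
tool_pos: [0.3748, 0.3118, 0.0377]
contact_force: [2.3, -0.3, 6.6]
```

```bash
python3 -m inch '{"xyz":[[-0.3,0,-1],[0,0,-1],[0,0,0]],"turn":[[0,0,0],[0,0,0],[0,0,0]]}' | grep -E 'tool|contact'; python3 -m inch '{"xyz":[[-0.3,0,-1],[0,0,-1],[0,0,0]],"turn":[[0,0,0],[0,0,0],[0,0,0]]}' | grep -E 'tool|contact'
```

```text
tool_pos: [0.3748, 0.3118, 0.0357]
contact_force: [2.0, -0.8, 7.1]
tool_pos: [0.3747, 0.3119, 0.0338]
contact_force: [3.0, -1.0, 8.1]
```

```bash
python3 -m inch '{"xyz":[[0,0,-1],[0,0,-0.5],[0,0,0]],"turn":[[0,0,0],[0,0,0],[0,0,0]]}' | grep -E 'tool|contact'
```

```text
tool_pos: [0.3746, 0.3119, 0.0324]
contact_force: [2.3, -1.1, 8.2]
```

```bash
python3 -m inch '{"xyz":[[0,0,-1],[0,0,-0.5],[0,0,0]],"turn":[[0,0,0],[0,0,0],[0,0,0]]}' | grep -E 'tool|contact'
```

```text
tool_pos: [0.3747, 0.3119, 0.0309]
contact_force: [2.1, -0.6, 7.6]
```

```bash
python3 -m inch '{"xyz":[[0,0,-1],[0,0,-0.5],[0,0,0]],"turn":[[0,0,0],[0,0,0],[0,0,0]]}' | grep -E 'tool|contact'
```

```text
tool_pos: [0.3747, 0.3119, 0.0294]
contact_force: [2.3, -0.1, 7.5]
```

```bash
python3 -m inch '{"xyz":[[0,0,-1],[0,0,-0.5],[0,0,0]],"turn":[[0,0,0],[0,0,0],[0,0,0]]}' | grep -E 'tool|contact'
```

```text
tool_pos: [0.3747, 0.312, 0.0281]
contact_force: [2.3, -1.4, 9.3]
```

```bash
python3 -m inch '{"xyz":[[0,0,-0.5],[0,0,-0.5],[0,0,0]],"turn":[[0,0,0],[0,0,0],[0,0,0]]}' | grep -E 'tool|contact'
```

```text
tool_pos: [0.3747, 0.312, 0.0273]
contact_force: [0.7, -1.0, 12.1]
```

```bash
python3 -m inch '{"xyz":[[0,0,-0.5],[0,0,-0.5],[0,0,0]],"turn":[[0,0,0],[0,0,0],[0,0,0]]}' | grep -E 'tool|contact'
```

```text
tool_pos: [0.3747, 0.3121, 0.0265]
contact_force: [0.5, -0.8, 15.1]
```

```bash
python3 -m inch '{"xyz":[[0,2,0],[0,2,0],[0,2,0],[0,2,0],[0,2,0],[0,0,0]],"turn":[[0,0,0],[0,0,0],[0,0,0],[0,0,0],[0,0,0],[0,0,0]]}' | grep -E 'tool|contact'
```

```text
tool_pos: [0.3749, 0.3209, 0.0265]
contact_force: [2.7, -5.9, 14.4]
```

```bash
python3 -m inch '{"xyz":[[0,2,0],[0,2,0],[0,2,0],[0,1,0],[0,0,0]],"turn":[[0,0,0],[0,0,0],[0,0,0],[0,0,0],[0,0,0]]}' | grep -E 'tool|contact'
```

```text
tool_pos: [0.3752, 0.328, 0.0265]
contact_force: [2.5, -6.8, 14.8]
```

```bash
python3 -m inch '{"xyz":[[0,1,0],[0,1,0],[0,0,0]],"turn":[[0,0,0],[0,0,0],[0,0,0]]}' | grep -E 'tool|contact'
```

```text
tool_pos: [0.3752, 0.33, 0.0265]
contact_force: [2.8, -6.0, 14.2]
```

```bash
python3 -m inch '{"xyz":[[0,1,0],[0,1,0],[0,0,0]],"turn":[[0,0,0],[0,0,0],[0,0,0]]}' | grep -E 'tool|contact'
```

```text
tool_pos: [0.3753, 0.332, 0.0266]
contact_force: [3.0, -5.5, 14.4]
```

```bash
python3 -m inch '{"xyz":[[0,1,0],[0,1,0],[0,0,0]],"turn":[[0,0,0],[0,0,0],[0,0,0]]}' | grep -E 'tool|contact'
```

```text
tool_pos: [0.3754, 0.3335, 0.0265]
contact_force: [5.1, -9.0, 15.0]
```

```bash
python3 -m inch '{"xyz":[[0,1,0],[0,0,0]],"turn":[[0,0,0],[0,0,0]]}' | grep -E 'tool|contact'
```

```text
tool_pos: [0.375, 0.3343, 0.0264]
contact_force: [2.5, -9.0, 15.3]
```

```bash
python3 -m inch '{"xyz":[[0,0,1],[0,0,1],[0,0,1],[0,0,1],[0,0,1],[0,0,0]],"turn":[[0,0,0],[0,0,0],[0,0,0],[0,0,0],[0,0,0],[0,0,0]]}' | grep -E 'tool|contact'
```

```text
tool_pos: [0.3742, 0.3348, 0.0306]
contact_force: [2.5, -4.8, 8.1]
```

```bash
python3 -m inch '{"xyz":[[0,0,1],[0,0,1],[0,0,1],[0,0,1],[0,0,0]],"turn":[[0,0,0],[0,0,0],[0,0,0],[0,0,0],[0,0,0]]}' | grep -E 'tool|contact'
```

```text
tool_pos: [0.3741, 0.3349, 0.0346]
contact_force: [1.6, -4.9, 6.9]
```

```bash
python3 -m inch '{"xyz":[[0,0,1],[0,0,1],[0,0,0]],"turn":[[0,0,0],[0,0,0],[0,0,0]]}' | grep -E 'tool|contact'
```

```text
tool_pos: [0.374, 0.3349, 0.0365]
contact_force: [2.6, -4.9, 6.6]
```

```bash
python3 - <<'E'
from h import *
im,m=snap('wrist'); a,ms=snap('side')
c=cv2.resize(a[80:180,210:330],(600,500),interpolation=cv2.INTER_CUBIC)
w=im
cv2.imwrite('pics/p2.png',np.vstack([c[:,:,::-1]])); cv2.imwrite('pics/w2.png',w[:,:,::-1])
print(proj(m,robot.sense()['tool_pos']))
for X in((.371,.311,.036),(.371,.330,.036)):print(proj(m,X),proj(ms,X))
E
```

```text
[260.6131383  241.57546509]
[221.76163853 237.58431169] [234.11282266 136.304849  ]
[252.53411401 236.98387101] [236.96753175 132.07501272]
```

View pics/w2.png

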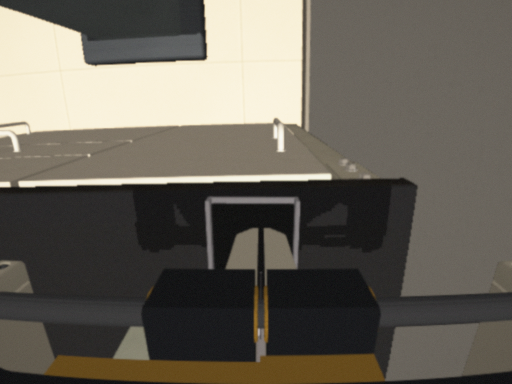

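The wrist picture shows the pad's front corners at (209,200) and (297,200). Its centre column is about 253, so y≈0.330: the pad has slid the full 19 mm. Next I ease it up further.

```bash
python3 -m inch '{"xyz":[[0,0,1],[0,0,0]],"turn":[[0,0,0],[0,0,0]]}' | grep -E 'tool|contact'
```

```text
tool_pos: [0.3732, 0.3353, 0.037]
contact_force: [2.9, -0.5, 3.8]
```

```bash
python3 -m inch '{"xyz":[[0,0,1],[0,0,0]],"turn":[[0,0,0],[0,0,0]]}' | grep -E 'tool|contact'
```

```text
tool_pos: [0.3718, 0.3353, 0.0376]
contact_force: [2.4, 0.5, 2.3]
```

```bash
python3 -m inch '{"xyz":[[0,0,1],[0,0,1],[0,0,2],[0,0,4],[0,0,10],[0,-2,30],[0,-2,40],[0,0,40],[0,0,40],[0,0,30]],"turn":[[0,0,0],[0,0,0],[0,0,0],[0,0,0],[0,0,0],[0,0,0],[0,0,0],[0,0,0],[0,0,0],[0,0,0]]}' | grep -E 'tool|contact'
python3 -m inch '{"xyz":[[6,-28,0],[6,-28,0],[6,-28,0],[6,-28,0],[6,-28,0],[6,-28,0],[6,-28,0],[6,-28,0],[6,-28,0],[6,-28,0]],"turn":[[0,0,-8.9],[0,0,-8.9],[0,0,-8.9],[0,0,-8.9],[0,0,-8.9],[0,0,-8.9],[0,0,-8.9],[0,0,-8.9],[0,0,-8.9],[0,0,-8.9]]}' 0.3
python3 - <<'E'
from h import *
a,ms=snap('side');w,mw=snap('wrist');
import pickle; pickle.dump(mw,open('w3.pkl','wb'))
b=cv2.resize(a[70:250,200:340],(466,600))
cv2.imwrite('pics/v3.png',np.hstack([cv2.resize(a[80:230,200:330],(333,384)),w[:,50:467]])[:,:,::-1])
s=robot.sense();print(s['tool_pos'],s['orientation'],s['finger_gap'])
for c in('side','wrist'):
    for n in ('vial_center','lid'):
        for r in robot.regions_of(c,n)[:3]:
            print(c,n,r['score'],r['extent'])
E
```

```text
tool_pos: [0.3721, 0.3312, 0.2384]
contact_force: [0.8, 0.7, 0.7]
time: 19.12
tool_pos: [0.4319, 0.0502, 0.2364]
orientation: [0.0, 0.711, 0.704, 0.0]
contact_force: [0.4, 0.3, 0.4]
finger_gap: 0.0649
grasp_force: 0.0
[0.43238685 0.04912295 0.23629894] [6.73494373e-04 7.10479704e-01 7.03717369e-01 2.62391231e-05] 0.06462505516986276
side vial_center 0.57 [222.0, 215.4, 232.0, 226.1]
wrist vial_center 0.51 [282.6, 159.3, 302.7, 177.8]
wrist lid 0.8 [421.5, 0.4, 486.1, 8.4]
```

View pics/v3.png

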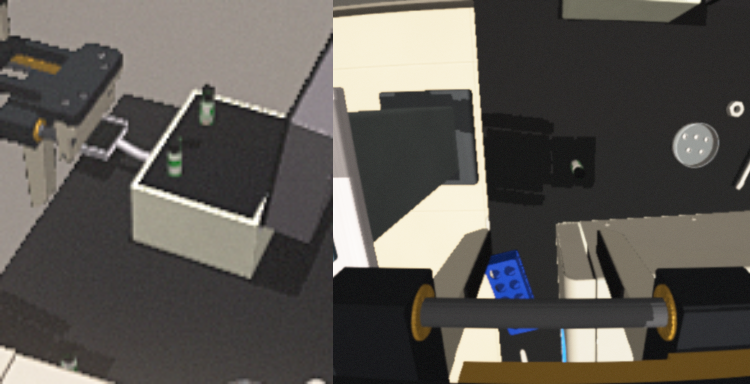

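The side crop shows the lid held open with both stored vials visible. In the wrist view the loose vial is at (293,168), standing clear.

```bash
python3 - <<'E'
from h import *
import pickle; m1=pickle.load(open('w1.pkl','rb'));m3=pickle.load(open('w3.pkl','rb'))
mt=robot.camera_model('top')
print('mid',tri([ray(m1,(96,218)),ray(m3,(293,168.5))]),onz(m3,(293,168.5),.027),onz(m1,(96,218),.027))
print(proj(m3,(.472,.049,0)),proj(m3,(.472,.049,.054)))
r=robot.regions_of('wrist','vial_center')[0]['mask']; print(np.argwhere(r)[:,::-1].mean(0))
w,m=snap('wrist'); cv2.imwrite('pics/cr.png',cv2.resize(w[145:195,265:325],(600,500),interpolation=cv2.INTER_CUBIC)[:,:,::-1])
E
```

```text
mid [0.47543204 0.04444987 0.02214974] [0.47508947 0.04569301 0.027     ] [0.47334135 0.04732822 0.027     ]
[288.71202058 161.85715565] [292.84706099 170.81852724]
[294.20853081 169.01421801]
```

View pics/cr.png

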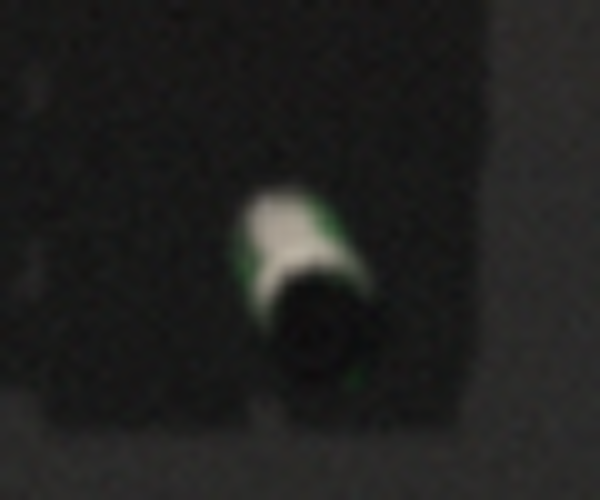

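The crop shows the black cap's top centred at full-image (296.8,177.5), with the label above it reaching up to (293,164).

```bash
python3 - <<'E'
from h import *
import pickle; m1=pickle.load(open('w1.pkl','rb'));m3=pickle.load(open('w3.pkl','rb'))
m=robot.camera_model('wrist')
p=(296.8,177.5)
print(onz(m3,p,.054),onz(m,p,.054),onz(m1,(87.5,224.5),.052),tri([ray(m,p),ray(m1,(87,225))]))
print('mid side',robot.sense()['tool_pos'])
X=onz(m,p,.054)
for z in(0,.054):
  Y=X.copy();Y[2]=z;print(proj(m,Y),proj(m1,Y),proj(robot.camera_model('top'),Y),proj(robot.camera_model('side'),Y))
E
```

```text
[0.47690348 0.04061903 0.054     ] [0.4753904  0.04645085 0.054     ] [0.47331391 0.0479944  0.052     ] [0.47585567 0.04482625 0.04834529]
mid side [0.43158091 0.05197924 0.2358066 ]
[292.24213389 167.83783003] [104.4174267  212.87160862] [272.33581097 201.33782715] [227.48794203 228.35227548]
[296.8 177.5] [ 86.02621434 226.40188581] [272.66017824 198.71539242] [225.66754463 215.22465651]
```

```bash
python3 -m inch '{"xyz":[[8,-1,-20],[8,-1,-20],[9,-1,-20],[9,-1,-20],[9,-1,-20],[0,0,-6],[0,0,0],[0,0,0],[0,0,0]],"turn":[[0,0,0],[0,0,0],[0,0,0],[0,0,0],[0,0,0],[0,0,0],[0,0,0],[0,0,0],[0,0,0]]}' 0.3
python3 - <<'E'
from h import *
s=robot.sense();w,m=snap('wrist'); print(s['tool_pos'],s['orientation'])
r=robot.regions_of('wrist','vial_center');
for q in r[:2]: print(q['score'],q['extent'])
print(proj(m,(.4745,.047,.054)))
cv2.imwrite('pics/w4.png',w[:,:,::-1])
E
```

```text
time: 20.65
tool_pos: [0.4752, 0.0462, 0.1304]
orientation: [0.001, 0.709, 0.705, 0.0]
contact_force: [0.0, -0.0, 0.3]
finger_gap: 0.065
grasp_force: 0.0
[0.4751672 0.0461588 0.1304491] [5.80036180e-04 7.08727221e-01 7.05482233e-01 4.56796963e-04]
0.84 [251.1, 177.2, 269.8, 208.8]
[259.61553505 200.70219037]
```

View pics/w4.png

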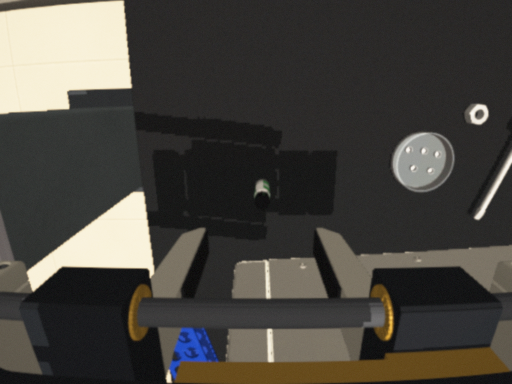

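The cap top sits at (262,200), against a predicted (260,201). That puts it within 2 mm in x.

```bash
python3 -m inch '{"xyz":[[1,0,-18],[0,0,-20],[0,0,-20],[0,0,-20],[0,0,-15],[0,0,-10],[0,0,-5],[0,0,0]],"turn":[[0,0,0],[0,0,0],[0,0,0],[0,0,0],[0,0,0],[0,0,0],[0,0,0],[0,0,0]]}' 0.3
python3 -m inch '{"xyz":[[0,0,0],[0,0,0],[0,0,0],[0,0,0],[0,0,0],[0,0,0],[0,0,0],[0,0,0]],"turn":[[0,0,0],[0,0,0],[0,0,0],[0,0,0],[0,0,0],[0,0,0],[0,0,0],[0,0,0]]}' 1 10
```

```text
time: 21.75
tool_pos: [0.4759, 0.0461, 0.0216]
orientation: [-0.0, 0.709, 0.705, -0.0]
contact_force: [0.6, 0.2, -1.0]
finger_gap: 0.0652
grasp_force: 0.0
time: 22.75
tool_pos: [0.4759, 0.0461, 0.0217]
orientation: [-0.0, 0.709, 0.705, -0.0]
contact_force: [-0.3, -0.6, -0.1]
finger_gap: 0.0147
grasp_force: 10.0
```

```bash
python3 -m inch '{"xyz":[[0,0,10],[0,0,25],[0,0,35],[0,0,35],[0,0,35],[-4,5,30],[-4,10,10],[-4,15,0],[-4,15,0],[-4,15,0]],"turn":[[0,0,0],[0,0,0],[0,0,0],[0,0,0],[0,0,9],[0,0,10],[0,0,10],[0,0,10],[0,0,10],[0,0,10]]}' 1 10
python3 -m inch '{"xyz":[[0,20,0],[0,25,0],[0,30,0],[5,30,0],[5,30,0],[6,30,0],[8,20,0],[8,15,0],[0,0,0],[0,0,0]],"turn":[[0,0,10],[0,0,10],[0,0,10],[0,0,0],[0,0,0],[0,0,0],[0,0,0],[0,0,0],[0,0,0],[0,0,0]]}'
python3 -m inch '{"xyz":[[0,0,0],[0,0,0]],"turn":[[0,0,0],[0,0,0]]}'
python3 - <<'E'
from h import *
s=robot.sense();w,m=snap('wrist'); print(s['tool_pos'],s['orientation'])
import pickle; pickle.dump(m,open('w5.pkl','wb'))
cv2.imwrite('pics/w5.png',w[:,:,::-1])
for q in robot.regions_of('wrist','stored_left')[:4]: print(q['score'],q['extent'])
# predict
c=np.array([.524,.3067]);y=np.deg2rad(-1.2);Rz=np.array([[np.cos(y),-np.sin(y)],[np.sin(y),np.cos(y)]])
for p in((-.035,-.042,.123),(-.035,.042,.123),(-.035,0,.084)):
    q=c+Rz@np.array(p[:2]);print(q,proj(m,(*q,p[2])))
E
```

```text
time: 24.0
tool_pos: [0.4556, 0.1066, 0.2024]
orientation: [0.0, 0.267, 0.964, 0.0]
contact_force: [1.4, -0.4, 0.2]
finger_gap: 0.0142
grasp_force: 10.0
time: 25.25
tool_pos: [0.4876, 0.3055, 0.2016]
orientation: [-0.0, 0.011, 1.0, -0.0]
contact_force: [0.1, -0.0, -1.0]
finger_gap: 0.0144
grasp_force: 10.0
time: 25.5
tool_pos: [0.4879, 0.3056, 0.2018]
orientation: [0.0, 0.011, 1.0, -0.0]
contact_force: [-0.0, -0.5, -0.4]
finger_gap: 0.0146
grasp_force: 10.0
[0.48785746 0.3055731  0.20183052] [ 5.59145256e-05  1.14887645e-02  9.99934000e-01 -1.41752404e-05]
0.69 [300.4, 180.5, 321.4, 210.6]
0.63 [255.1, 44.2, 310.2, 147.7]
[0.48812809 0.2654422 ] [214.63492945 201.88259108]
[0.48988726 0.34942377] [310.88127328 201.5616505 ]
[0.48900768 0.30743298] [262.47866513 188.98821586]
```

View pics/w5.png

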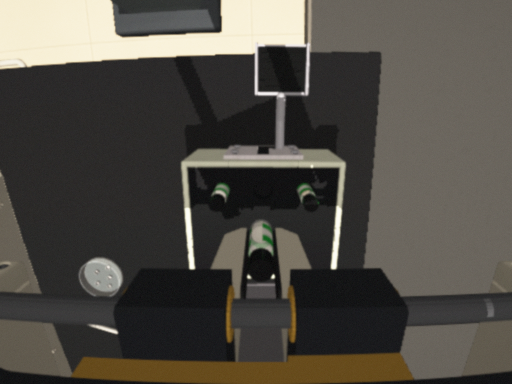

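The picture shows the open box with its right cap at (219,203), its left cap at (311,203) and the dark middle well at about (264,190). The held vial is upright at (261,250), and the pedal hangs shifted left at (282,70).

```bash
python3 - <<'E'
from h import *
import pickle; m=pickle.load(open('w5.pkl','rb'))
w=cv2.imread('pics/w5.png').astype(int); g=w.max(2)
for row in(175,185,215,225):
    print(row,'L',[(c,g[row,c]) for c in range(178,196)],'\n R',[(c,g[row,c]) for c in range(330,348)])
print('front col 200',[(r,g[r,200]) for r in range(146,174)]); print('col 325',[(r,g[r,325]) for r in range(146,174)])
print('label'); 
for sl in(slice(205,235),slice(295,325)):
    sub=g[178:212,sl]; ys,xs=np.nonzero(sub>110); print(len(xs),xs.mean()+sl.start,ys.mean()+178,xs.min()+sl.start,xs.max()+sl.start,ys.min()+178,ys.max()+178)
# well: dark blob
sub=w[180:204,245:285].sum(2); print(sub[::2,::2])
E
```

```text
175 L [(178, np.int64(43)), (179, np.int64(47)), (180, np.int64(50)), (181, np.int64(79)), (182, np.int64(141)), (183, np.int64(182)), (184, np.int64(194)), (185, np.int64(191)), (186, np.int64(176)), (187, np.int64(125)), (188, np.int64(59)), (189, np.int64(26)), (190, np.int64(19)), (191, np.int64(18)), (192, np.int64(19)), (193, np.int64(19)), (194, np.int64(20)), (195, np.int64(27))] 
 R [(330, np.int64(20)), (331, np.int64(15)), (332, np.int64(20)), (333, np.int64(17)), (334, np.int64(19)), (335, np.int64(20)), (336, np.int64(18)), (337, np.int64(25)), (338, np.int64(57)), (339, np.int64(123)), (340, np.int64(176)), (341, np.int64(190)), (342, np.int64(192)), (343, np.int64(182)), (344, np.int64(141)), (345, np.int64(72)), (346, np.int64(45)), (347, np.int64(44))]
185 L [(178, np.int64(44)), (179, np.int64(45)), (180, np.int64(44)), (181, np.int64(52)), (182, np.int64(96)), (183, np.int64(153)), (184, np.int64(186)), (185, np.int64(195)), (186, np.int64(189)), (187, np.int64(170)), (188, np.int64(114)), (189, np.int64(51)), (190, np.int64(20)), (191, np.int64(21)), (192, np.int6
[... 3435 characters left out ...]
54 50]
 [39 45 44 63 57 53 56 48 50 54 47 48 63 49 54 58 60 59 54 56]
 [60 49 56 52 46 61 48 55 56 53 46 61 42 52 55 58 57 59 43 50]
 [52 50 58 51 48 53 59 46 49 47 50 54 55 49 54 61 57 59 53 55]
 [59 49 51 52 39 63 54 53 54 57 54 49 55 51 58 58 55 40 49 52]
 [49 57 55 54 46 47 41 66 54 52 53 50 61 51 51 47 45 56 53 52]
 [57 63 52 47 45 43 54 59 48 62 57 51 54 32 52 59 57 49 53 48]
 [60 49 50 60 36 47 45 44 54 51 47 56 38 38 58 56 65 46 58 62]
 [46 43 51 56 47 54 45 31 44 43 37 36 36 53 50 52 55 54 48 55]
 [58 44 46 47 53 52 53 40 47 37 39 49 44 57 58 63 44 49 51 57]
 [52 56 48 49 55 54 59 45 55 44 46 47 55 53 56 52 46 60 58 63]
 [50 49 52 52 51 44 50 58 58 46 49 52 49 57 51 43 52 47 59 48]]
```

```bash
python3 - <<'E'
from h import *
import pickle; m=pickle.load(open('w5.pkl','rb'))
w=cv2.imread('pics/w5.png').astype(int); g=w.max(2)
O=lambda *p:[onz(m,q,.084)[:2].round(4).tolist() for q in p]
print('Lout/in,Rin/out 185',O((182.1,185),(188.1,185),(338,185),(343.6,185)))
print('215',O((184.2,215),(190.9,215),(334.9,215),(341.2,215)))
print('front',O((200,161),(200,166.6),(325,161.5),(325,167.2)))
print('col262',[(r,w[r,262].tolist()) for r in range(206,282,3)])
for r in(225,232,240,262,270):print(r,[int(v) for v in g[r,240:286]])
tp=np.array([.4879,.3056,.2018])
for dz in(-.0217,.0,.0323): print(dz,proj(m,tp+[0,0,dz]),proj(m,tp+[.0075,0,dz]),proj(m,tp+[-.0075,0,dz]))
E
```

```text
Lout/in,Rin/out 185 [[0.4829, 0.2274], [0.483, 0.2334], [0.4867, 0.3828], [0.4868, 0.3885]]
215 [[0.515, 0.2262], [0.5151, 0.2332], [0.5187, 0.3814], [0.5189, 0.3879]]
front [[0.4591, 0.2474], [0.4647, 0.2469], [0.4626, 0.3689], [0.4683, 0.3691]]
col262 [(206, [35, 35, 35]), (209, [40, 42, 42]), (212, [40, 40, 42]), (215, [41, 42, 42]), (218, [44, 45, 46]), (221, [104, 114, 118]), (224, [83, 115, 94]), (227, [116, 142, 129]), (230, [140, 152, 159]), (233, [134, 149, 152]), (236, [98, 132, 109]), (239, [98, 130, 109]), (242, [129, 147, 147]), (245, [127, 156, 135]), (248, [61, 77, 69]), (251, [21, 24, 19]), (254, [16, 23, 17]), (257, [13, 20, 12]), (260, [19, 19, 18]), (263, [17, 17, 19]), (266, [15, 15, 13]), (269, [15, 12, 15]), (272, [17, 16, 14]), (275, [16, 15, 18]), (278, [18, 17, 18]), (281, [28, 29, 30])]
225 [43, 41, 39, 44, 41, 40, 38, 38, 41, 42, 46, 64, 86, 106, 128, 135, 138, 142, 139, 143, 142, 137, 117, 100, 92, 93, 95, 104, 96, 80, 66, 52, 40, 36, 39, 39, 41, 40, 40, 36, 38, 41, 40, 40, 40, 39]
232 [123, 123, 123, 125, 124, 113, 70, 33, 22, 44, 71, 108, 149, 162, 168, 
[... 334 characters left out ...]
23, 123, 124, 125, 124, 125, 124]
262 [126, 125, 110, 62, 27, 16, 19, 18, 16, 15, 11, 12, 17, 19, 20, 20, 15, 19, 15, 19, 16, 19, 20, 17, 20, 19, 18, 15, 18, 17, 14, 14, 15, 17, 11, 17, 12, 22, 53, 106, 120, 126, 124, 121, 125, 125]
270 [123, 110, 69, 30, 22, 17, 15, 17, 18, 23, 21, 18, 18, 18, 18, 20, 14, 18, 18, 20, 22, 17, 21, 18, 20, 16, 19, 15, 19, 16, 19, 17, 19, 16, 14, 13, 20, 20, 27, 61, 107, 121, 126, 124, 124, 124]
-0.0217 [260.66575485 227.35788246] [260.92751066 237.26556648] [260.39787449 217.21314434]
0.0 [260.68493489 241.67585664] [260.97533543 252.48243716] [260.38680343 230.57241479]
0.0323 [260.7228842  270.05349364] [261.06934396 282.48069942] [260.36487006 257.191348  ]
```

```bash
python3 -m inch '{"xyz":[[1,1,-10],[1,1.4,-15],[0,0,-20],[0,0,-20],[0,0,-13],[0,0,-8],[0,0,-3],[0,0,0],[0,0,0],[0,0,0]],"turn":[[0,0,0],[0,0,0],[0,0,0],[0,0,0],[0,0,0],[0,0,0],[0,0,0],[0,0,0],[0,0,0],[0,0,0]]}'
python3 - <<'E'
from h import *
w,m=snap('wrist'); import pickle; pickle.dump((w,m),open('w6.pkl','wb'))
g=w.astype(int).max(2); tp=robot.sense()['tool_pos'];print(tp)
foot=tp+[0,0,-.0217]
print('pred foot',proj(m,foot),proj(m,foot+[-.0075,0,0]), 'rim pred', proj(m,(.4608,.308,.084)))
print('foot rows',[(r,int(g[r,255:268].mean())) for r in range(185,240)])
for c in(205,215,310,320): 
    s=g[90:200,c]; print(c,[int(v) for v in s[::2]])
for r in(225,230,235):print(r,[int(v) for v in g[r,236:288]])
E
```

```text
time: 26.85
tool_pos: [0.4902, 0.3086, 0.1132]
orientation: [0.0, 0.011, 1.0, 0.0]
contact_force: [-0.1, 0.1, -0.5]
finger_gap: 0.0143
grasp_force: 10.0
[0.49011199 0.30860202 0.11308908]
pred foot [260.56077045 227.10112642] [260.29939992 216.95828339] rim pred [258.65039184 183.10430209]
foot rows [(185, 193), (186, 196), (187, 194), (188, 189), (189, 176), (190, 140), (191, 81), (192, 33), (193, 20), (194, 19), (195, 19), (196, 18), (197, 18), (198, 18), (199, 18), (200, 18), (201, 18), (202, 18), (203, 17), (204, 19), (205, 18), (206, 19), (207, 18), (208, 18), (209, 19), (210, 19), (211, 18), (212, 18), (213, 17), (214, 17), (215, 19), (216, 19), (217, 19), (218, 22), (219, 37), (220, 59), (221, 87), (222, 111), (223, 124), (224, 125), (225, 125), (226, 131), (227, 142), (228, 151), (229, 158), (230, 162), (231, 164), (232, 164), (233, 160), (234, 154), (235, 148), (236, 141), (237, 139), (238, 138), (239, 137)]
205 [46, 44, 45, 48, 44, 41, 47, 47, 47, 46, 44, 43, 47, 48, 45, 44, 43, 46, 47, 46, 44, 30, 26, 25, 26, 27, 29, 27, 25, 30, 24, 30, 24, 28, 26, 62, 134, 141, 140, 139, 
[... 826 characters left out ...]
8, 19, 16, 17, 15, 17, 11, 21, 45, 77, 107, 130, 142, 142, 147, 147, 150, 149, 138, 121, 101, 92, 98, 100, 107, 100, 73, 49, 29, 18, 19, 17, 16, 23, 19, 19, 21, 20, 16, 19, 22, 21, 15, 21, 21]
230 [109, 115, 121, 126, 127, 127, 129, 128, 129, 121, 88, 43, 22, 26, 48, 84, 131, 158, 169, 174, 174, 175, 177, 178, 177, 174, 165, 158, 153, 145, 138, 128, 118, 104, 90, 68, 35, 20, 35, 80, 119, 129, 129, 129, 127, 130, 124, 123, 117, 106, 96, 82]
235 [130, 129, 129, 129, 130, 131, 127, 128, 126, 110, 64, 26, 23, 55, 100, 123, 156, 168, 169, 173, 173, 173, 172, 173, 174, 161, 138, 117, 112, 115, 119, 126, 129, 136, 138, 119, 65, 27, 20, 59, 109, 128, 128, 129, 130, 125, 128, 129, 129, 129, 129, 130]
```

```bash
python3 - <<'E'
from h import *
import pickle
from scipy.ndimage import map_coordinates
m5=pickle.load(open('w5.pkl','rb')); w5=cv2.cvtColor(cv2.imread('pics/w5.png'),cv2.COLOR_BGR2RGB)
w6,m6=pickle.load(open('w6.pkl','rb'))
C=np.array([.4878,.3056,.2018-.0217])
for name,w,m,foot0 in(('5',w5,m5,C),('6',w6,m6,np.array([.4901,.3086,.1131-.0217]))):
    g=w.astype(float).max(2)
    cen=(-np.array(m['R']).T@np.array(m['t']))[:2]
    def edge(f,hs):
        # near-side line at height h: shift to camera by r
        d=cen-f[:2]; d=d/np.linalg.norm(d); n=np.array([-d[1],d[0]]); v=0
        for s in(-.003,-.0015,0,.0015,.003):
            P=[proj(m,(*(f[:2]+d*.0073+n*s),f[2]+h)) for h in hs]; P=np.array(P)
            v=v+map_coordinates(g,[P[:,1],P[:,0]],order=1)/5
        return v
    hs=np.arange(.030,.056,.001)
    print(name,'held',[int(x) for x in edge(foot0,hs)])
    for dx in(.489,.4905,.492):
        for sy in(-1,1):
            f=np.array([dx+sy*.042*.028,.308+sy*.042,.069]); print(name,dx,sy,[int(x) for x in edge(f,hs)])
E
```

```text
5 held [137, 135, 135, 135, 138, 140, 139, 138, 138, 145, 150, 153, 151, 140, 108, 66, 35, 20, 15, 14, 14, 15, 15, 15, 14, 14]
5 0.489 -1 [127, 126, 123, 120, 117, 114, 112, 110, 111, 114, 120, 129, 139, 151, 164, 174, 182, 185, 183, 175, 160, 141, 118, 93, 71, 52]
5 0.489 1 [118, 115, 111, 106, 102, 99, 96, 95, 97, 101, 108, 117, 128, 139, 147, 152, 151, 146, 136, 121, 104, 85, 67, 53, 42, 33]
5 0.4905 -1 [114, 112, 109, 108, 109, 114, 121, 130, 141, 153, 165, 176, 184, 187, 186, 177, 163, 144, 120, 94, 71, 50, 35, 25, 20, 17]
5 0.4905 1 [102, 98, 96, 95, 97, 102, 109, 119, 131, 143, 152, 157, 157, 152, 141, 127, 108, 87, 68, 51, 38, 29, 24, 21, 19, 18]
5 0.492 -1 [109, 114, 121, 130, 142, 153, 165, 176, 184, 188, 185, 177, 164, 144, 122, 97, 73, 52, 35, 25, 18, 15, 15, 15, 15, 16]
5 0.492 1 [98, 102, 109, 120, 131, 143, 153, 159, 161, 156, 146, 130, 110, 89, 69, 52, 38, 28, 21, 18, 16, 16, 17, 17, 18, 18]
6 held [142, 141, 140, 140, 141, 143, 143, 140, 142, 148, 153, 157, 157, 147, 116, 72, 39, 23, 17, 16, 16, 15, 16, 15, 14, 15]
6 0.489 -1 [128, 120, 113, 110, 107, 104, 104, 109, 123, 139, 154, 166, 171, 170, 160, 151, 139, 112, 79, 52, 33, 25, 18, 16, 14, 14]
6 0.489 1 [118, 109, 103, 98, 95, 94, 94, 95, 98, 102, 113, 126, 139, 147, 150, 149, 132, 105, 70, 48, 34, 24, 20, 17, 16, 15]
6 0.4905 -1 [108, 106, 105, 103, 108, 119, 136, 153, 167, 174, 174, 166, 156, 143, 124, 88, 56, 29, 18, 15, 14, 14, 14, 15, 14, 13]
6 0.4905 1 [97, 94, 94, 94, 95, 97, 102, 111, 125, 139, 147, 152, 152, 140, 114, 79, 47, 29, 19, 16, 14, 14, 14, 14, 14, 14]
6 0.492 -1 [103, 105, 115, 131, 148, 163, 172, 175, 170, 158, 147, 132, 102, 67, 37, 22, 16, 13, 14, 14, 14, 14, 12, 14, 15, 16]
6 0.492 1 [93, 94, 97, 102, 109, 122, 137, 147, 151, 152, 147, 123, 90, 53, 30, 17, 14, 14, 14, 14, 14, 14, 14, 14, 16, 18]
```

```bash
python3 -m inch '{"xyz":[[1,-0.5,0],[0,0,-2],[0,0,-2],[0,0,-2],[0,0,-2],[0,0,-1],[0,0,0],[0,0,0]],"turn":[[0,0,0],[0,0,0],[0,0,0],[0,0,0],[0,0,0],[0,0,0],[0,0,0],[0,0,0]]}' | grep -E 'tool|contact|gap'
```

```text
tool_pos: [0.4909, 0.3081, 0.1037]
contact_force: [0.4, 0.2, -0.4]
finger_gap: 0.0146
```

```bash
python3 -m inch '{"xyz":[[0,0,-2],[0,0,-2],[0,0,-2],[0,0,0]],"turn":[[0,0,0],[0,0,0],[0,0,0],[0,0,0]]}' | grep -E 'tool|contact|gap'
```

```text
tool_pos: [0.4907, 0.3079, 0.0974]
contact_force: [0.1, -0.3, 0.5]
finger_gap: 0.0147
```

```bash
python3 -m inch '{"xyz":[[0,0,-2],[0,0,-2],[0,0,-1],[0,0,0]],"turn":[[0,0,0],[0,0,0],[0,0,0],[0,0,0]]}' | grep -E 'tool|contact|gap'
```

```text
tool_pos: [0.4908, 0.308, 0.0925]
contact_force: [-0.2, -0.4, 0.4]
finger_gap: 0.0141
```

```bash
python3 -m inch '{"xyz":[[0,0,-1],[0,0,0]],"turn":[[0,0,0],[0,0,0]]}' | grep -E 'tool|contact|gap'
```

```text
tool_pos: [0.4909, 0.308, 0.0916]
contact_force: [0.4, -0.7, 0.1]
finger_gap: 0.0142
```

```bash
python3 -m inch '{"xyz":[[0,0,-0.8],[0,0,0]],"turn":[[0,0,0],[0,0,0]]}' | grep -E 'tool|contact|gap'
```

```text
tool_pos: [0.4908, 0.308, 0.0908]
contact_force: [0.1, -1.2, -1.3]
finger_gap: 0.0144
```

```bash
python3 -m inch '{"xyz":[[0,0,0],[0,0,0],[0,0,0],[0,0,0],[0,0,0]],"turn":[[0,0,0],[0,0,0],[0,0,0],[0,0,0],[0,0,0]]}' 0.75
python3 -m inch '{"xyz":[[0,0,5],[0,0,10],[0,0,20],[0,0,30],[-4,0,30],[-8,0,20],[0,0,0],[0,0,0],[0,0,0]],"turn":[[0,0,0],[0,0,0],[0,0,0],[0,0,0],[0,0,0],[0,0,0],[0,0,0],[0,0,0],[0,0,0]]}'
python3 - <<'E'
from h import *
w,m=snap('wrist');cv2.imwrite('pics/w7.png',w[:,:,::-1])
for n in('vial_center','stored_left','lid','pedal'):
  for q in robot.regions_of('wrist',n)[:4]: print(n,q['score'],q['extent'])
for sy in(-1,0,1):
  X=np.array([.4912+sy*.042*.028,.308+sy*.042,.123]);print(proj(m,X),proj(m,X+[-.0075,-.0075,-.039]),proj(m,X+[.0075,.0075,0]))
a,ms=snap('side')
for q in robot.regions_of('side','vial_center')[:4]: print('side',q['score'],q['extent'])
for sy in(-1,0,1): print(proj(ms,(.4912+sy*.0012,.308+sy*.042,.104)))
E
```

```text
time: 30.02
tool_pos: [0.4909, 0.308, 0.0908]
orientation: [0.0, 0.011, 1.0, -0.0]
contact_force: [-0.8, 0.2, 0.3]
finger_gap: 0.0232
grasp_force: 0.0
time: 31.15
tool_pos: [0.4785, 0.3077, 0.2047]
orientation: [-0.001, 0.011, 1.0, -0.0]
contact_force: [-0.4, 0.2, -0.0]
finger_gap: 0.0227
grasp_force: 0.0
vial_center 0.85 [252.4, 188.8, 267.9, 218.3]
stored_left 0.9 [295.7, 189.1, 316.9, 218.6]
lid 0.68 [182.4, 52.7, 343.9, 363.0]
lid 0.66 [224.0, 288.1, 294.7, 365.0]
pedal 0.88 [253.7, 54.9, 309.5, 156.5]
[214.28893896 212.85828968] [212.14011849 192.2231763 ] [223.17177894 220.46799367]
[261.30587263 213.08754078] [253.64154213 192.39471896] [269.83113215 220.68907906]
[308.30358099 213.24152631] [295.19498543 192.56766764] [316.37788441 220.80805679]
side 0.4 [270.7, 121.4, 278.9, 137.7]
[267.69374687 139.44195338]
[274.21968702 129.18992373]
[280.42356005 119.44550851]
```

```bash
python3 -m inch '{"xyz":[[-20,4,0],[-30,6,0],[-30,6,0],[-20,4,-10],[-4,0,-30],[0,0,-40],[0,0,-40],[0,0,-25],[0,0,-8],[0,0,0]],"turn":[[0,0,0],[0,0,0],[0,0,0],[0,0,0],[0,0,0],[0,0,0],[0,0,0],[0,0,0],[0,0,0],[0,0,0]]}' 1 | grep -E 'tool|contact|gap'
python3 -m inch '{"xyz":[[0,0,-3],[0,0,-3],[0,0,-3],[0,0,-2],[0,0,0]],"turn":[[0,0,0],[0,0,0],[0,0,0],[0,0,0],[0,0,0]]}' | grep -E 'tool|contact|gap'
```

```text
tool_pos: [0.3744, 0.3282, 0.0531]
contact_force: [-0.4, -0.5, -0.3]
finger_gap: 0.0008
tool_pos: [0.3748, 0.3279, 0.0417]
contact_force: [-0.2, 1.0, -0.5]
finger_gap: 0.0007
```

```bash
python3 -m inch '{"xyz":[[0,0,-2],[0,0,-2],[0,0,-2],[0,0,-2],[0,0,-2],[0,0,0]],"turn":[[0,0,0],[0,0,0],[0,0,0],[0,0,0],[0,0,0],[0,0,0]]}' | grep -E 'tool|contact|gap'
python3 -m inch '{"xyz":[[0,0,-1],[0,0,-1],[0,0,-1],[0,0,0]],"turn":[[0,0,0],[0,0,0],[0,0,0],[0,0,0]]}' | grep -E 'tool|contact|gap'
```

```text
tool_pos: [0.3748, 0.3278, 0.0323]
contact_force: [-2.2, -1.4, 7.0]
finger_gap: 0.0005
tool_pos: [0.3748, 0.3278, 0.0294]
contact_force: [-2.4, -2.4, 7.7]
finger_gap: 0.0003
```

```bash
python3 -m inch '{"xyz":[[0,0,-1],[0,0,-1],[0,0,-0.5],[0,0,0]],"turn":[[0,0,0],[0,0,0],[0,0,0],[0,0,0]]}' | grep -E 'tool|contact|gap'
```

```text
tool_pos: [0.3748, 0.3279, 0.0273]
contact_force: [-3.0, -2.6, 11.9]
finger_gap: 0.0004
```

```bash
python3 -m inch '{"xyz":[[0,0,-0.5],[0,0,-0.5],[0,0,0]],"turn":[[0,0,0],[0,0,0],[0,0,0]]}' | grep -E 'tool|contact|gap'
```

```text
tool_pos: [0.3749, 0.3279, 0.0266]
contact_force: [-4.4, -2.6, 14.1]
finger_gap: 0.0002
```

```bash
python3 -m inch '{"xyz":[[0,-2,0],[0,-2,0],[0,-2,0],[0,-2,0],[0,-2,0],[0,-2,0],[0,-2,0],[0,-2,0],[0,0,0]],"turn":[[0,0,0],[0,0,0],[0,0,0],[0,0,0],[0,0,0],[0,0,0],[0,0,0],[0,0,0],[0,0,0]]}' | grep -E 'tool|contact|gap'
python3 -m inch '{"xyz":[[0,-1,0],[0,-1,0],[0,-1,0],[0,-1,0],[0,0,0]],"turn":[[0,0,0],[0,0,0],[0,0,0],[0,0,0],[0,0,0]]}' | grep -E 'tool|contact|gap'
```

```text
tool_pos: [0.3745, 0.3136, 0.0267]
contact_force: [-6.8, 4.4, 14.1]
finger_gap: 0.0005
tool_pos: [0.3744, 0.3098, 0.0267]
contact_force: [-6.3, 5.6, 13.8]
finger_gap: 0.0005
```

```bash
python3 -m inch '{"xyz":[[0,-1,0],[0,-1,0],[0,0,0]],"turn":[[0,0,0],[0,0,0],[0,0,0]]}' | grep -E 'tool|contact'
```

```text
tool_pos: [0.3744, 0.3078, 0.0267]
contact_force: [-7.3, 5.1, 13.6]
```

```bash
python3 -m inch '{"xyz":[[0,-1,0],[0,-1,0],[0,0,0]],"turn":[[0,0,0],[0,0,0],[0,0,0]]}' | grep -E 'tool|contact'
```

```text
tool_pos: [0.3744, 0.3057, 0.0267]
contact_force: [-6.6, 5.2, 14.5]
```

```bash
python3 -m inch '{"xyz":[[0,-1,0],[0,0,0]],"turn":[[0,0,0],[0,0,0]]}' | grep -E 'tool|contact'; python3 - <<'E'
from h import *
w,m=snap('wrist'); g=w.astype(int).max(2)
for r in(205,215,225,235): print(r,[int(v) for v in g[r,196:330:2]])
for y in(.308,.311,.314): print(proj(m,(.348,y-.025,.030)),proj(m,(.348,y+.025,.030)))
E
```

```text
tool_pos: [0.3744, 0.3049, 0.0267]
contact_force: [-6.7, 6.6, 14.3]
205 [25, 27, 22, 26, 23, 27, 24, 21, 24, 25, 26, 26, 24, 28, 113, 135, 108, 37, 20, 23, 23, 19, 21, 21, 20, 20, 21, 21, 19, 21, 21, 17, 23, 18, 18, 18, 16, 20, 21, 16, 21, 20, 18, 19, 20, 20, 20, 16, 19, 17, 22, 18, 19, 20, 18, 21, 17, 21, 79, 125, 134, 60, 25, 29, 27, 29, 22]
215 [26, 24, 24, 27, 26, 24, 25, 28, 28, 25, 26, 28, 28, 26, 105, 133, 116, 39, 19, 22, 23, 19, 19, 19, 21, 17, 21, 23, 18, 18, 17, 21, 23, 19, 21, 18, 18, 22, 20, 21, 20, 17, 21, 20, 20, 21, 20, 19, 20, 20, 12, 19, 22, 19, 19, 19, 20, 27, 85, 135, 125, 46, 25, 27, 27, 24, 27]
225 [22, 24, 26, 28, 22, 26, 25, 27, 26, 24, 27, 23, 26, 27, 80, 133, 124, 45, 19, 20, 20, 21, 20, 17, 19, 17, 16, 20, 18, 20, 23, 21, 15, 18, 21, 20, 21, 19, 22, 21, 19, 18, 18, 22, 21, 16, 19, 21, 18, 23, 18, 25, 19, 18, 21, 20, 21, 34, 94, 134, 113, 35, 30, 41, 45, 43, 43]
235 [28, 22, 20, 26, 21, 24, 26, 27, 21, 23, 22, 24, 27, 24, 66, 130, 123, 51, 21, 23, 77, 121, 123, 124, 122, 125, 122, 121, 124, 126, 123, 61, 19, 21, 108, 122, 123, 124, 126, 125, 125, 123, 124, 123, 106, 44, 17, 19, 17, 16, 23, 17, 20, 18, 16, 20, 20, 52, 113, 134, 104, 26, 27, 22, 24, 25, 26]
[221.77343155 203.93053833] [307.96119145 201.83576637]
[226.93038693 203.80877254] [313.11433546 201.70648041]
[232.09257148 203.68642468] [318.26106901 201.57689145]
```

```bash
python3 -m inch '{"xyz":[[0,-1,0],[0,0,0]],"turn":[[0,0,0],[0,0,0]]}' | grep -E 'tool|contact'
```

```text
tool_pos: [0.3744, 0.3042, 0.0267]
contact_force: [-7.2, 7.5, 13.7]
```

```bash
python3 -m inch '{"xyz":[[0,0,1],[0,0,1],[0,0,1],[0,0,1],[0,0,1],[0,0,1],[0,0,1],[0,0,1],[0,0,1],[0,0,0]],"turn":[[0,0,0],[0,0,0],[0,0,0],[0,0,0],[0,0,0],[0,0,0],[0,0,0],[0,0,0],[0,0,0],[0,0,0]]}' | grep -E 'tool|contact'
```

```text
tool_pos: [0.3752, 0.3035, 0.0353]
contact_force: [-2.9, 5.1, 6.5]
```

```bash
python3 -m inch '{"xyz":[[0,0,1],[0,0,1],[0,0,1],[0,0,2],[0,0,2],[0,0,2],[0,0,2],[0,0,0]],"turn":[[0,0,0],[0,0,0],[0,0,0],[0,0,0],[0,0,0],[0,0,0],[0,0,0],[0,0,0]]}' | grep -E 'tool|contact'
```

```text
tool_pos: [0.376, 0.3034, 0.0465]
contact_force: [-1.1, 3.6, 6.2]
```

Past the catch height and still carrying the spring force, so it's free in the slot. Keep easing up.

```bash
python3 -m inch '{"xyz":[[0.3,0,2],[0.3,0,2],[0.3,0,2],[0.3,0,2],[0.3,0,2],[0.3,0,2],[0.3,0,2],[0.3,0,2],[0.3,0,2],[0,0,0]],"turn":[[0,0,0],[0,0,0],[0,0,0],[0,0,0],[0,0,0],[0,0,0],[0,0,0],[0,0,0],[0,0,0],[0,0,0]]}' | grep -E 'tool|contact'
python3 -m inch '{"xyz":[[0.3,0,2],[0.3,0,2],[0.3,0,2],[0.3,0,2],[0.3,0,1.5],[0.3,0,1.5],[0.3,0,1.5],[0.2,0,1.5],[0.2,0,1],[0,0,0]],"turn":[[0,0,0],[0,0,0],[0,0,0],[0,0,0],[0,0,0],[0,0,0],[0,0,0],[0,0,0],[0,0,0],[0,0,0]]}' | grep -E 'tool|contact'
```

```text
tool_pos: [0.3786, 0.303, 0.0642]
contact_force: [0.9, 4.4, 4.4]
tool_pos: [0.3801, 0.302, 0.0784]
contact_force: [3.5, 1.5, 3.3]
```

```bash
python3 -m inch '{"xyz":[[0,0,1],[0,0,1],[0,0,1],[0,0,1],[0,0,1],[0,0,1],[0,0,1],[0,0,1],[0,0,1],[0,0,0]],"turn":[[0,0,0],[0,0,0],[0,0,0],[0,0,0],[0,0,0],[0,0,0],[0,0,0],[0,0,0],[0,0,0],[0,0,0]]}' | grep -E 'time|tool|contact'
python3 -m inch '{"xyz":[[0,0,1],[0,0,1],[0,0,1],[0,0,1],[0,0,1],[0,0,1],[0,0,1],[0,0,1],[0,0,1],[0,0,0]],"turn":[[0,0,0],[0,0,0],[0,0,0],[0,0,0],[0,0,0],[0,0,0],[0,0,0],[0,0,0],[0,0,0],[0,0,0]]}' | grep -E 'time|tool|contact'
```

```text
time: 44.55
tool_pos: [0.38, 0.302, 0.0874]
contact_force: [3.0, -0.2, 2.5]
time: 45.8
tool_pos: [0.3801, 0.302, 0.0964]
contact_force: [-0.4, -0.2, -0.0]
```

```bash
python3 -m inch '{"xyz":[[0,0,5],[0,0,15],[0,0,30],[-5,0,35],[-10,0,35],[-10,0,30],[0,0,0],[0,0,0],[0,0,0]],"turn":[[0,0,0],[0,0,0],[0,0,0],[0,0,0],[0,0,0],[0,0,0],[0,0,0],[0,0,0],[0,0,0]]}' | grep -E 'time|tool|contact'
python3 - <<'E'
from h import *
for c in('side','top'):
    w,m=snap(c); o=cv2.imread(f'pics/st_{c}.png')[:,:,::-1]
    for n in('lid','pedal','dark_box'):
        for q in robot.regions_of(c,n)[:1]: print(c,n,q['score'],q['extent'])
    d=np.abs(w.astype(int)-o).max(2); s=(slice(98,190),slice(255,325)) if c=='side' else (slice(155,210),slice(150,214))
    print('diff box',(d[s]>40).mean())
E
```

```text
time: 46.92
tool_pos: [0.3547, 0.3016, 0.2452]
contact_force: [-0.1, -0.0, -0.2]
side lid 0.94 [250.9, 100.3, 323.6, 169.4]
side pedal 0.92 [226.3, 110.5, 251.2, 136.1]
side dark_box 0.88 [227.2, 99.8, 325.0, 189.2]
diff box 0.0
top lid 0.94 [149.8, 156.8, 209.7, 210.0]
top pedal 0.63 [151.8, 154.8, 217.4, 242.4]
top dark_box 0.6 [150.9, 154.2, 215.4, 243.5]
diff box 0.04375
```

The box looks just as it did at the start: lid shut and pedal up. Handing in.

```bash
python3 -c "
from plant import robot
print(robot.finish_job())"
```

```text
the job is handed in; nothing more can be done
None
```

The vial stands in the middle well, the lid was eased shut with the pedal back up, and the job was handed in at about 47 s; the hand-in reported no verdict.

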